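# Set the extraction damper to its tab

## Robot

A 7-joint arm with a two-finger parallel gripper is mounted at the origin on the work surface. World frame = base frame: x ahead of the robot, y to its left, z up, the work surface at z = 0. Lengths are in m, angles in rad, forces in N, time in s.
With the tool pointing down it reaches from about 0.4 to 0.875 m from the base axis. Payload 19.3 kg.
Tool frame: the origin (TCP) lies at the very end of the fingers, on their centre line; the grasp point (between the pads) lies 19 mm behind it; z points along the fingers, x is the direction in which the jaws open and shut, and the axes are right-handed (so a half turn about z gives the same grasp; the last joint's range is limited). The gripper opens to 85 mm and grips with 20 to 120 N. Pads are 22 mm wide; open, the fingers measure 114 mm over their backs; the gripper's body (76 mm by 85 mm) begins 54 mm behind the grasp point. The pads swing forward as they close: fully open they stand 13 mm farther back than shut.
Start: joints at [-1.375, 0.521, -0.036, 1.599, 0.021, 1.021, -0.113], TCP at [0.164, 0.603, 0.197] pointing down, gripper open.
Joint ranges: [-2.91, 2.91], [-0.3, 2.13], [-1.5, 1.42], [0.17, 2.43], [-1.26, 4.41], [0.16, 1.93], [-2.52, 2.52]. Speed limits (rad/s): [1.89, 1.89, 2.39, 2.39, 3.01, 3.01, 3.01].

## Interface

Orientations are given as [roll, pitch, yaw] about the fixed x, y, z axes, in that order (R = Rz(yaw) Ry(pitch) Rx(roll)).
In Python, from workcell import bot gives the robot as it stands.
- The arm moves only by the tool jog_arm, never from a script. Its argument "increments" is a list of rows, each an object of numbers: "wx", "wy", "wz": the turn, a rotation vector about the tool's x, y, z in degrees; "x", "y", "z": the shift along the tool's x, y, z in cm; "claw": the opening in per cent of the stroke, from 0 (shut) to 100 (fully open). A call has 1 to 10 rows; each row is the pose to reach, as a shift and turn from the pose measured when the call began, along the tool's axes at that moment; what a row does not reach only later rows make up. A row lasts 1/8 s, in which the tool goes at most 62.5 mm and 10.7 degrees, less where a joint would pass 70% of its speed; a pose out of reach is approached as far as the arm can. A call with a gripper value outside its range is refused whole. The fingers move at their own pace and stop on an object; "squeeze" is the grip in N (left out, the last holds). Time passes only in rows, so rows that repeat a pose let the fingers close. It gives the time, the measured TCP pose, the force and the opening at its end, in the units of the state.
- bot.observe(): the state, without advancing time (a new reading comes with each control period).
- bot.grab_frame(name): name is "scene" or "side" or "wrist"; returns a dict with "pixels" (400x640x3 uint8, red, green, blue), "fov_y" (degrees; the focal length in pixels is half the picture's height over the tangent of half this angle, whatever the lens; pixels are square), "cx", "cy" (the principal point, pixels), "origin" and "orientation" of the camera in the world. Camera axes: x right, y down, z forward; pixel columns grow to the right and rows downward; lengths in m; the calibration is good to about 2 mm. A picture is of the moment at which its call begins. There is no depth.
- bot.job_done(): hands the job in, once; it reports no verdict.
The state is a dict: "clock": time; "qpos": joint angles; "qd": joint speeds; "joint_efforts": joint torques, N m; "position": TCP position; "tool_rot": TCP orientation; "force": force on the tool from outside, world axes, zero at the start; "moment": the same for the moment, N m; "grip_width": finger opening in m.
Only numpy, scipy, OpenCV 4.12 (cv2) and the standard library are available. Lean on these libraries where they do the work, as an engineer would, in place of code of your own. Each camera call takes 0.05 s, during which the arm holds its last target.

## Task

The dye bench's round extraction inlet has a damper ring with a lever. Push the lever round to its fully open stop (to the right as seen from the robot), then push it back until its pointer is in line with the small brass tab clipped on the rim of the scale, and leave it there. Only push the lever, without pinching its handle or forcing it, and leave the tab and the printing blocks and the jar where they are.

Things in the scene. Friction and masses are not known exactly. Their poses are not given: they have to be found in the camera images.
- drum: Grey painted round extraction drum bolted to the bench, 380 mm diameter, flat deck 70 mm above the work surface. Fixed. Origin: centre of its underside, on the damper ring's axis; z up, x away from the robot side (the middle of the scale lies on its -x side). A steel duct stub, 105 mm high at most, leaves on its +x side and reaches to 320 mm from the axis.
- inlet_axis (a point): Point on the vertical turning axis of the damper ring, at the deck's height (70 mm). The steel ring with iris leaves is 170 mm in diameter and its top is 19 mm above the deck; nothing above it.
- lever (a joint): Angle of ring and lever, rad: 0 = closed stop, 2.0 = fully open stop. Grows counter-clockwise seen from above, from the left end of the scale to the right end as seen from the robot. At q the lever points along the angle (pi - 1 + q) from the drum's x axis. Friction about 0.3 N m (2.5 N at the handle); stays where it is left. Scale marks every 0.2 rad.
- lever_handle (a point): Centre of the top edge of the lever's upright black handle, 130 mm from the axis, 130 mm above the work surface; x radially outward, z up. The handle is a plate 30 mm long radially, 16 mm thick in the direction of travel, 84 to 130 mm above the work surface. Push one broad face at a time: pressing both faces at once is pinching.
- pointer (a point): Tip of the narrow pointer nose at the lever's outer end, 160 mm from the axis, 80 mm above the work surface; x radially outward. The lever's flat steel arm, under the handle, is 16 mm wide and its top is 84 mm above the work surface.
- tab (a joint): Angle of the brass memory tab along the same scale, with the same zero and direction as lever: the lever is in line with the tab when both read the same. The tab is held by friction (0.6 N m) and must not be moved.
- tab_mark (a point): Top of the low part of the brass tab, 178 mm from the axis, 76 mm above the work surface; x axis radially outward. The tab is 14 mm wide along the scale and reaches from 166 to 190 mm from the axis; its outer lip is 86 mm above the work surface. The pointer passes inside it without touching.
- print_block: Loose wooden printing block 90 x 70 x 32 mm with a round knob, 74 mm high in all, on the bench to the left of the drum; origin at centre of underside. Leave alone.
- small_block: Loose wooden printing block 44 x 36 x 22 mm with a round knob, 64 mm high in all, standing on the drum's deck on the side away from the robot; origin at centre of underside. Leave alone.
- dye_jar: Loose white jar, 68 mm diameter, 85 mm high, on the bench to the right of the drum; origin at centre of underside. Leave alone.

How it is judged:
By the outcome, as a careful person would: the job done as asked, in the order asked, and still so for the second after the job is handed in, with the robot touching nothing.
It also fails if it takes over 64 s, if anything falls off the work surface, if the arm or the gripper's body presses on something with over 40 N, if the wrist force passes 120 N, or if a joint passes its speed limit or range.

## Working session

There is one attempt and no reset: what is moved stays moved. The work goes in short steps, Python scripts to look and compute and a tool call to move; the robot and the scene stay as the last step left them, time stands still between calls to the robot, and variables do not carry over. Pictures are saved under pics/ and viewed, and the job is handed in when it is done.

Besides the shell and the picture viewer there is one more tool, called after ">>>" by a JSON object that holds its "api" and its "payload", one argument or row to a line. jog_arm: Moves the arm, as the interface text tells. Its arguments: {"type":"object","properties":{"increments":{"type":"array","items":{"type":"object","properties":{"wx":{"type":"number"},"wy":{"type":"number"},"wz":{"type":"number"},"x":{"type":"number"},"y":{"type":"number"},"z":{"type":"number"},"claw":{"type":"number"}}}},"squeeze":{"type":"number"}},"required":["increments"]}

```bash
mkdir -p pics; ls; cat > h.py <<'E'
import numpy as np, cv2, pickle
from workcell import bot
from scipy.spatial.transform import Rotation as R
def cam(f):
    h=f["pixels"].shape[0]; F=h/2/np.tan(np.radians(f["fov_y"])/2)
    o=np.array(f["orientation"],float)
    M=o if o.shape==(3,3) else (R.from_euler('xyz',o).as_matrix() if o.size==3 else R.from_quat(o).as_matrix())
    return F,M,np.array(f["origin"])
def ray(f,u,v,z):
    F,M,o=cam(f); d=M@np.array([(u-f["cx"])/F,(v-f["cy"])/F,1]); return o+d*(z-o[2])/d[2]
def proj(f,p):
    F,M,o=cam(f); c=M.T@(np.array(p)-o); return c[0]/c[2]*F+f["cx"],c[1]/c[2]*F+f["cy"]
def grab(n,name):
    f=bot.grab_frame(n); cv2.imwrite(f"pics/{name}.png",cv2.cvtColor(f["pixels"],cv2.COLOR_RGB2BGR)); pickle.dump(f,open(f"pics/{name}.pkl","wb")); return f
def load(name): return pickle.load(open(f"pics/{name}.pkl","rb"))
E
python3 - <<'E'
from h import *
print(bot.observe())
for n in ["scene","side","wrist"]:
    f=grab(n,n+"0"); print({k:v for k,v in f.items() if k!="pixels"})
E
```

```text
pics
{'clock': 0.0, 'qpos': array([-1.37519549,  0.52201937, -0.0362993 ,  1.59997618,  0.02121382,
        1.02112266, -0.11282337]), 'qd': array([ 0.00164683, -0.0006678 , -0.00032966, -0.00208515, -0.00082444,
       -0.00077558,  0.00019051]), 'joint_efforts': array([ 5.74516325e-04, -9.27101827e+01,  1.98022529e+00, -3.69934559e+01,
        1.78999890e-02,  8.21541500e-03,  8.35019648e-06]), 'position': array([0.16413777, 0.60267917, 0.19623414]), 'tool_rot': array([3.14148524e+00, 1.13531872e-03, 1.30494437e+00]), 'force': array([-0.87048569, -0.25262465, -0.24421625]), 'moment': array([ 0.01424554,  0.06976965, -0.00538316]), 'grip_width': 0.08520855958051926}
{'fov_y': 45.88336052082456, 'cx': 327.34931594152556, 'cy': 202.90547585891497, 'origin': array([ 1.42681283, -0.52830271,  0.85513714]), 'orientation': array([-2.24706159,  0.00785726,  0.94239757])}
{'fov_y': 50.76968950771771, 'cx': 324.14717470968037, 'cy': 202.62551679770053, 'origin': array([ 0.20509372, -0.62766674,  0.71287815]), 'orientation': array([-2.2415314 , -0.01006814, -0.55959493])}
{'fov_y': 59.2749643046062, 'cx': 319.32515197809545, 'cy': 205.60041109250412, 'origin': array([0.09263063, 0.62133   , 0.37360745]), 'orientation': array([2.84950851e+00, 1.29196736e-03, 1.30380228e+00])}
```

View pics/scene0.png

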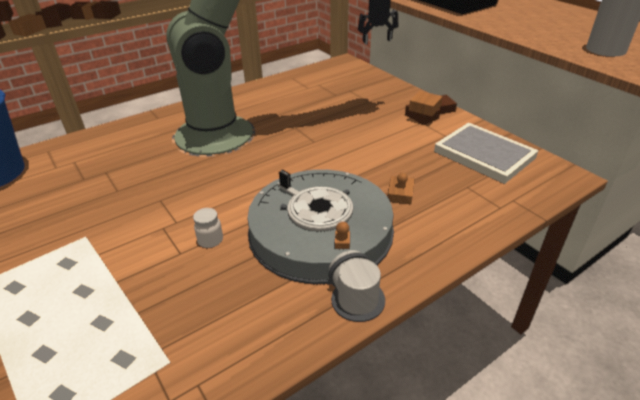

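View pics/side0.png

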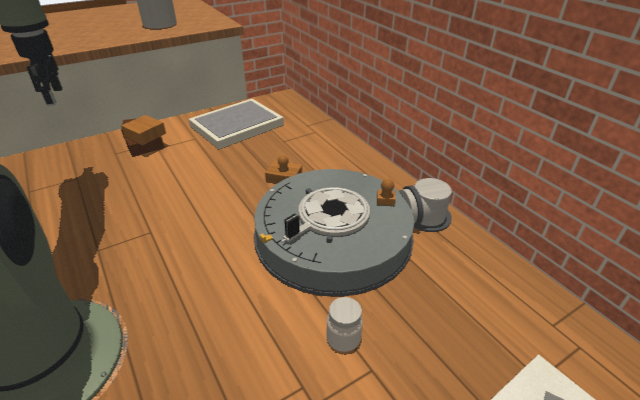

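View pics/wrist0.png

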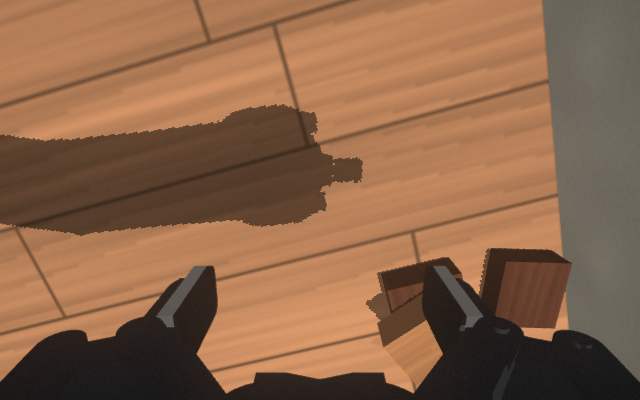

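```bash
python3 - <<'E'
from h import *
f=load("side0"); c=cv2.resize(cv2.cvtColor(f["pixels"],cv2.COLOR_RGB2BGR)[160:295,240:430],None,fx=4,fy=4,interpolation=cv2.INTER_CUBIC); cv2.imwrite("pics/side0c.png",c)
f=load("scene0"); c=cv2.resize(cv2.cvtColor(f["pixels"],cv2.COLOR_RGB2BGR)[155:290,230:420],None,fx=4,fy=4,interpolation=cv2.INTER_CUBIC); cv2.imwrite("pics/scene0c.png",c)
E
```

```text
(no output)
```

View pics/side0c.png

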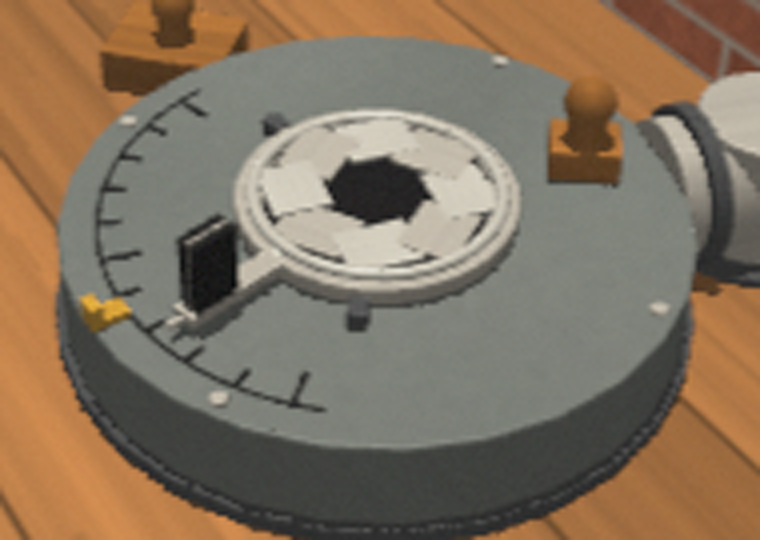

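View pics/scene0c.png

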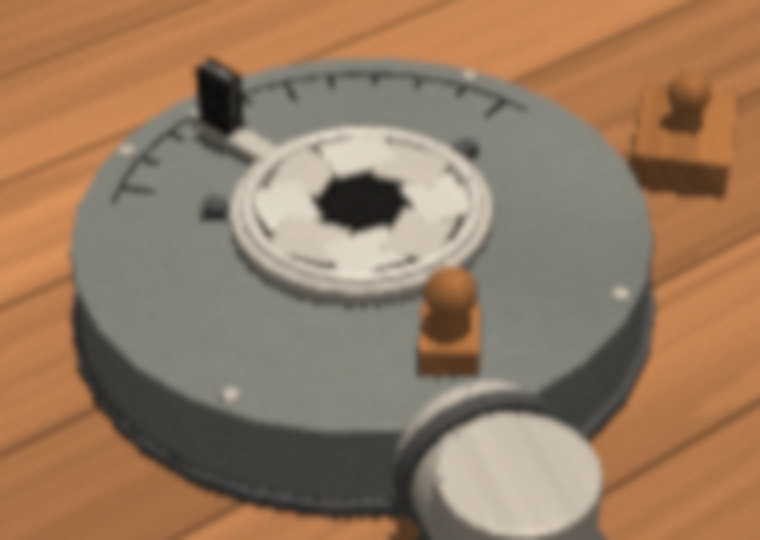

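```bash
python3 - <<'E'
from h import *
from scipy.optimize import least_squares
for n,x0 in (("side0",(380/4+240,195/4+160)),("scene0",(360/4+230,205/4+155))):
    f=load(n); p=f["pixels"].astype(int); hsv=cv2.cvtColor(f["pixels"],cv2.COLOR_RGB2HSV)
    print(n,p[225,330] if n=="side0" else p[240,290], ray(f,*x0,0.08))
    # ring: light
    m=((p.min(2)>145)).astype(np.uint8)
    k,l,st,ce=cv2.connectedComponentsWithStats(m)
    j=[(st[i],ce[i]) for i in range(1,k) if st[i][4]>100]; print(j)
    # iris dark hole
    c0=ray(f,*x0,0.07)
    # deck: gradient cast from center along rays
    g=cv2.cvtColor(f["pixels"],cv2.COLOR_RGB2GRAY).astype(float)
    for zz,rlo,rhi,nm in ((0.07,.175,.205,'deck'),(0.089,.075,.097,'ring')):
        c=ray(f,*x0,zz)[:2]
        for it in range(3):
            P=[];W=[]
            for a in np.linspace(0,2*np.pi,180,endpoint=False):
                rs=np.arange(rlo,rhi,0.0005)
                uv=np.array([proj(f,[c[0]+r*np.cos(a),c[1]+r*np.sin(a),zz]) for r in rs]).astype(np.float32)
                v=np.stack([cv2.remap(f["pixels"][:,:,ch].astype(np.float32),uv[:,0],uv[:,1],cv2.INTER_LINEAR).ravel() for ch in range(3)],1)
                s=5; d=np.linalg.norm(v[2*s:]-v[:-2*s],axis=1); i=d.argmax()
                if d[i]>25: P.append([c[0]+rs[i+s]*np.cos(a),c[1]+rs[i+s]*np.sin(a)])
            P=np.array(P)
            r=least_squares(lambda q:np.hypot(P[:,0]-q[0],P[:,1]-q[1])-q[2],[*c,(rlo+rhi)/2],loss='soft_l1',f_scale=.001)
            c=r.x[:2]
        print(nm,r.x,len(P),np.median(abs(r.fun)))
E
```

```text
side0 [212 206 192] [0.64351954 0.01173391 0.08      ]
[(array([ 39,   0,  46,   5, 137], dtype=int32), array([55.75182482,  1.32116788])), (array([189,  99,  93,  42, 486], dtype=int32), array([234.09259259, 119.58436214])), (array([415, 178,  36,  21, 569], dtype=int32), array([432.81546573, 188.29173989])), (array([ 299,  187,   71,   45, 1961], dtype=int32), array([333.11524732, 209.49311576])), (array([330, 297,  32,  26, 644], dtype=int32), array([345.0310559 , 309.76863354])), (array([ 491,  355,  104,   45, 2309], dtype=int32), array([540.62624513, 383.80381117]))]
deck [0.64038062 0.01105761 0.18860661] 178 0.0007467932917284148
ring [0.63603709 0.00623665 0.08336447] 180 0.0003804963922923732
scene0 [132 133 123] [0.6416799  0.01108763 0.08      ]
[(array([278,  51,  51,  20, 362], dtype=int32), array([305.2679558 ,  59.01933702])), (array([ 97,  89,  84,  31, 930], dtype=int32), array([141.80215054, 104.5172043 ])), (array([436, 123, 101,  53, 771], dtype=int32), array([488.04798962, 149.01037613])), (array([ 288,  186,   65,   42, 1762], dtype=int32), array([319.23666288, 206.32065834])), (array([194, 208,  23,  15, 253], dtype=int32), array([204.69960474, 214.8458498 ])), (array([    0,   237,   170,   163, 17927], dtype=int32), array([ 71.93534892, 328.76292743])), (array([339, 259,  41,  30, 971], dtype=int32), array([359.04119464, 273.36045314])), (array([ 476,  269,   42,   52, 1128], dtype=int32), array([497.14184397, 291.39184397])), (array([ 447,  332,  129,   68, 4322], dtype=int32), array([518.0261453 , 374.81304951]))]
deck [0.64525518 0.00849388 0.18822158] 177 0.0007893199457761346
ring [0.64935469 0.00523998 0.0840922 ] 177 0.0005858834465756746
```

```bash
python3 - <<'E'
from h import *
def W(n,u,v,z):
    f=load(n); o=(240,160) if n[:2]=='si' else (230,155)
    return ray(f,o[0]+u/4-.375,o[1]+v/4-.375,z)
for n,c,pts in (("side0",np.array([.6404,.0111]),{'endL':(200,92,.07),'tickL0':(192,108,.07),'endR':(325,410,.07),'tick_R':(296,404,.07),'pointer':(168,320,.08),'tablow':(122,313,.076),'tab':(103,312,.08),'htop':(207,234,.13)}),
 ("scene0",np.array([.6452,.0085]),{'endL':(527,108,.07),'endR':(115,203,.07),'tick_R':(124,185,.07),'tickL':(500,105,.07),'htop':(220,70,.13)})):
    for k,v in pts.items():
        w=W(n,*v); d=w[:2]-c; print(n,k,w.round(4),'r %.4f ang %.4f'%(np.hypot(*d),np.arctan2(d[1],d[0])%(2*np.pi)))
E
```

```text
side0 endL [0.6084 0.1735 0.07  ] r 0.1655 ang 1.7656
side0 tickL0 [0.5956 0.1606 0.07  ] r 0.1561 ang 1.8620
side0 endR [ 0.529  -0.1099  0.07  ] r 0.1644 ang 3.9683
side0 tick_R [ 0.5184 -0.0983  0.07  ] r 0.1639 ang 3.8724
side0 pointer [ 0.4864 -0.0166  0.08  ] r 0.1565 ang 3.3195
side0 tablow [0.4692 0.0054 0.076 ] r 0.1712 ang 3.1750
side0 tab [0.4591 0.0075 0.08  ] r 0.1813 ang 3.1614
side0 htop [ 0.5125 -0.0169  0.13  ] r 0.1309 ang 3.3569
scene0 endL [0.6114 0.1748 0.07  ] r 0.1697 ang 1.7715
scene0 endR [ 0.5315 -0.1107  0.07  ] r 0.1647 ang 3.9507
scene0 tick_R [ 0.5184 -0.0964  0.07  ] r 0.1646 ang 3.8325
scene0 tickL [0.5973 0.1618 0.07  ] r 0.1607 ang 1.8738
scene0 htop [ 0.5181 -0.0162  0.13  ] r 0.1294 ang 3.3333
```

```bash
cat >> h.py <<'E'
C=np.array([.6428,.0098])
def inc(pos,yaw,s=None):
    s=s or bot.observe(); Rm=R.from_euler('xyz',s["tool_rot"]); Rt=R.from_euler('xyz',[np.pi,0,yaw])
    d=Rm.inv().apply(np.array(pos)-s["position"])*100; w=np.degrees((Rm.inv()*Rt).as_rotvec())
    return d.round(2),w.round(1)
def pt(th,r,t,z): # polar with tangential offset t (+ = ccw)
    return np.array([*(C+r*np.array([np.cos(th),np.sin(th)])+t*np.array([-np.sin(th),np.cos(th)])),z])
E
python3 - <<'E'
from h import *
for z in (.22,): print(pt(3.34,.13,-.045,z), inc(pt(3.34,.13,-.045,z),.2))
E
```

```text
[0.50648051 0.02829312 0.22      ] (array([-46.44,  48.12,  -2.32]), array([ 0. ,  0. , 63.3]))
```

>>> {"api": "jog_arm", "payload": {
  "increments": [
    {"x":-4,"y":4.2,"z":-2.3,"wz":6,"claw":0},
    {"x":-8,"y":8.4,"z":-2.3,"wz":12,"claw":0},
    {"x":-12,"y":12.6,"z":-2.3,"wz":18,"claw":0},
    {"x":-16,"y":16.8,"z":-2.3,"wz":24,"claw":0},
    {"x":-20,"y":21,"z":-2.3,"wz":30,"claw":0},
    {"x":-24,"y":25.2,"z":-2.3,"wz":36,"claw":0},
    {"x":-28,"y":29.4,"z":-2.3,"wz":42,"claw":0},
    {"x":-32,"y":33.6,"z":-2.3,"wz":48,"claw":0},
    {"x":-36,"y":37.8,"z":-2.3,"wz":54,"claw":0},
    {"x":-40,"y":42,"z":-2.3,"wz":60,"claw":0}
  ],
  "squeeze": 20
}}

```text
schema error: expected keys wx, wy, wz, x, y, z, claw
```

```bash
python3 - <<'E'
from h import *
print(inc(pt(3.34,.13,-.045,.22),.2))
f=grab("wrist","w1")
E
```

```text
(array([-46.44,  48.12,  -2.32]), array([ 0. ,  0. , 63.3]))
```

View pics/w1.png

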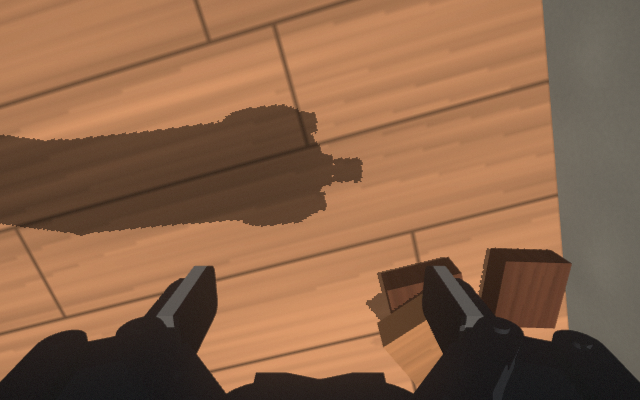

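All seven keys are required in every row; the refused call didn't move anything (the picture is unchanged). Resending it.

>>> {"api": "jog_arm", "payload": {
  "increments": [
    {"wx":0,"wy":0,"x":-4,"y":4.2,"z":-2.3,"wz":6,"claw":0},
    {"wx":0,"wy":0,"x":-8,"y":8.4,"z":-2.3,"wz":12,"claw":0},
    {"wx":0,"wy":0,"x":-12,"y":12.6,"z":-2.3,"wz":18,"claw":0},
    {"wx":0,"wy":0,"x":-16,"y":16.8,"z":-2.3,"wz":24,"claw":0},
    {"wx":0,"wy":0,"x":-20,"y":21,"z":-2.3,"wz":30,"claw":0},
    {"wx":0,"wy":0,"x":-24,"y":25.2,"z":-2.3,"wz":36,"claw":0},
    {"wx":0,"wy":0,"x":-28,"y":29.4,"z":-2.3,"wz":42,"claw":0},
    {"wx":0,"wy":0,"x":-32,"y":33.6,"z":-2.3,"wz":48,"claw":0},
    {"wx":0,"wy":0,"x":-36,"y":37.8,"z":-2.3,"wz":54,"claw":0},
    {"wx":0,"wy":0,"x":-40,"y":42,"z":-2.3,"wz":60,"claw":0}
  ],
  "squeeze": 20
}}

```text
clock: 1.45
position: [0.4651, 0.1049, 0.22]
tool_rot: [3.141, -0.0, 0.255]
force: [0.6, 1.0, 0.3]
grip_width: -0.0002
```

```bash
python3 - <<'E'
from h import *
print(inc(pt(3.34,.13,-.045,.22),.2))
f=grab("wrist","w2")
E
```

```text
(array([ 2.08,  8.46, -0.  ]), array([ 0. , -0. ,  3.1]))
```

View pics/w2.png

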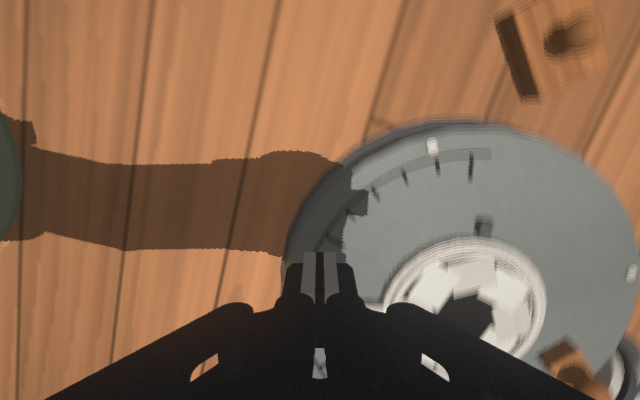

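>>> {"api": "jog_arm", "payload": {
  "increments": [
    {"wx":0,"wy":0,"wz":1,"x":0.7,"y":3,"z":0,"claw":0},
    {"wx":0,"wy":0,"wz":2,"x":1.4,"y":6,"z":0,"claw":0},
    {"wx":0,"wy":0,"wz":3,"x":2.1,"y":8.4,"z":0,"claw":0},
    {"wx":0,"wy":0,"wz":3,"x":2.1,"y":8.4,"z":0,"claw":0}
  ]
}}

```text
clock: 2.0
position: [0.5089, 0.0203, 0.2204]
tool_rot: [3.138, -0.002, 0.188]
force: [-0.1, 0.3, -0.3]
grip_width: 0.0001
```

```bash
python3 - <<'E'
from h import *
print(inc(pt(3.34,.13,-.045,.105),.2))
f=grab("wrist","w3");f=grab("side","s3")
E
```

```text
(array([-0.11, -0.88, 11.54]), array([ 0.2, -0.1, -0.7]))
```

View pics/w3.png

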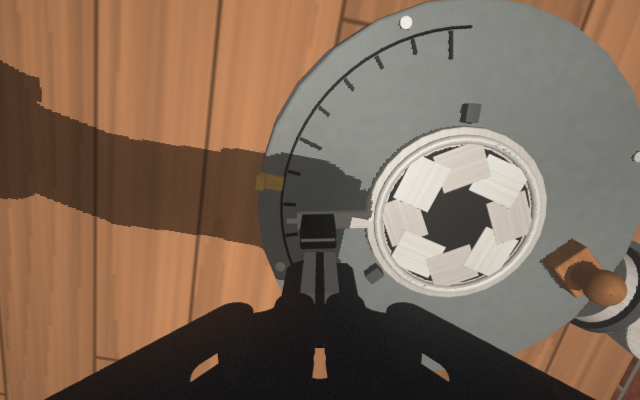

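View pics/s3.png

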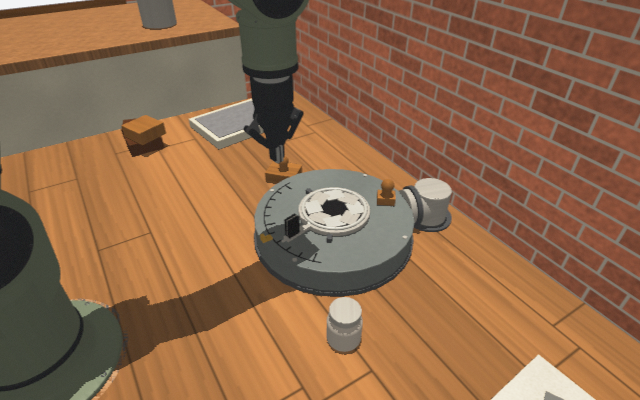

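```bash
python3 - <<'E'
from h import *
f=load("w3"); p=f["pixels"]
c=cv2.resize(cv2.cvtColor(p,cv2.COLOR_RGB2BGR)[0:300,240:560],None,fx=2.5,fy=2,interpolation=cv2.INTER_CUBIC)
c=cv2.resize(cv2.cvtColor(p,cv2.COLOR_RGB2BGR)[130:290,240:430],None,fx=3.7,fy=3.7,interpolation=cv2.INTER_CUBIC); cv2.imwrite("pics/w3c.png",c)
hsv=cv2.cvtColor(p,cv2.COLOR_RGB2HSV)
print(hsv[182,262:278].tolist())
for nm,u,v,z in (('ringc',458,208,.089),('t0',450,45,.07),('tab',269,182,.076),('ptr',288,222,.08)):
    w=ray(f,u,v,z); d=w[:2]-C; print(nm,w.round(4),np.hypot(*d).round(4),(np.arctan2(d[1],d[0])%(2*np.pi)).round(4))
E
```

```text
[[17, 140, 109], [17, 134, 110], [18, 146, 96], [17, 143, 96], [17, 140, 104], [17, 140, 104], [17, 136, 107], [17, 136, 107], [18, 140, 106], [17, 135, 106], [17, 137, 106], [17, 140, 106], [18, 141, 105], [18, 138, 105], [18, 138, 105], [17, 137, 106]]
ringc [0.6378 0.0211 0.089 ] 0.0123 1.9898
t0 [0.5963 0.1559 0.07  ] 0.1533 1.8789
tab [0.4621 0.0099 0.076 ] 0.1807 3.1413
ptr [ 0.4861 -0.0246  0.08  ] 0.1605 3.3578
```

View pics/w3c.png

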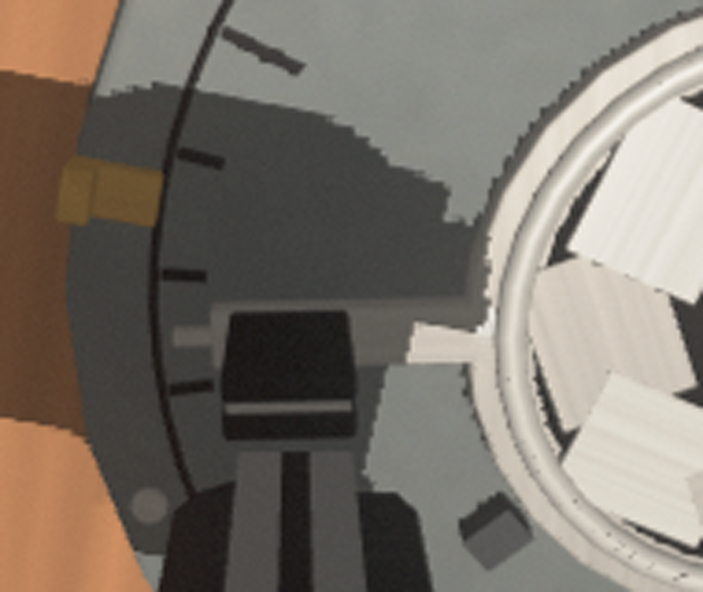

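>>> {"api": "jog_arm", "payload": {
  "increments": [
    {"wx":0,"wy":0,"wz":0,"x":-0.1,"y":-0.8,"z":3,"claw":0},
    {"wx":0,"wy":0,"wz":0,"x":-0.1,"y":-0.8,"z":6,"claw":0},
    {"wx":0,"wy":0,"wz":0,"x":-0.1,"y":-0.8,"z":9,"claw":0},
    {"wx":0,"wy":0,"wz":0,"x":-0.1,"y":-0.8,"z":11.5,"claw":0},
    {"wx":0,"wy":0,"wz":0,"x":-0.1,"y":-0.8,"z":11.5,"claw":0},
    {"wx":0,"wy":0,"wz":0,"x":-0.1,"y":-0.8,"z":11.5,"claw":0}
  ]
}}

```text
clock: 2.85
position: [0.5063, 0.03, 0.1062]
tool_rot: [3.139, -0.002, 0.191]
force: [0.3, -0.4, -0.1]
grip_width: 0.0003
```

```bash
python3 - <<'E'
from h import *
s=bot.observe(); print(s["position"],s["tool_rot"],s["force"])
for th in np.arange(3.34,3.90,.06): print(th.round(2),*inc(pt(th,.13,-.019,.105),th-np.pi))
E
```

```text
[0.50627352 0.02998674 0.10624299] [ 3.13892951e+00 -2.03221252e-03  1.91040341e-01] [ 0.26364619 -0.44681326 -0.10578815]
3.34 [0.01 2.77 0.13] [ 0.2 -0.1 -0.4]
3.4 [-0.08  3.55  0.13] [ 0.2 -0.1 -3.9]
3.46 [-0.12  4.34  0.14] [ 0.2 -0.1 -7.3]
3.52 [-0.11  5.13  0.14] [  0.2  -0.1 -10.7]
3.58 [-0.05  5.91  0.14] [  0.2  -0.1 -14.2]
3.64 [0.06 6.7  0.14] [  0.2  -0.1 -17.6]
3.7 [0.21 7.47 0.14] [  0.2  -0.1 -21. ]
3.76 [0.4  8.23 0.15] [  0.2  -0.1 -24.5]
3.82 [0.64 8.98 0.15] [  0.2  -0.1 -27.9]
3.88 [0.93 9.72 0.15] [  0.2  -0.1 -31.4]
```

>>> {"api": "jog_arm", "payload": {
  "increments": [
    {"wx":0,"wy":0,"wz":0,"x":0,"y":1.4,"z":0.1,"claw":0},
    {"wx":0,"wy":0,"wz":0,"x":0,"y":2.2,"z":0.1,"claw":0},
    {"wx":0,"wy":0,"wz":-0.4,"x":0,"y":2.8,"z":0.1,"claw":0},
    {"wx":0,"wy":0,"wz":-4,"x":-0.1,"y":3.5,"z":0.1,"claw":0},
    {"wx":0,"wy":0,"wz":-7.3,"x":-0.1,"y":4.3,"z":0.1,"claw":0},
    {"wx":0,"wy":0,"wz":-10.7,"x":-0.1,"y":5.1,"z":0.1,"claw":0},
    {"wx":0,"wy":0,"wz":-14,"x":-0.1,"y":5.9,"z":0.1,"claw":0},
    {"wx":0,"wy":0,"wz":-17.6,"x":0,"y":6.7,"z":0.1,"claw":0},
    {"wx":0,"wy":0,"wz":-21,"x":0.2,"y":7.5,"z":0.1,"claw":0}
  ]
}}

```text
clock: 3.98
position: [0.5225, -0.0439, 0.1056]
tool_rot: [3.138, -0.001, 0.56]
force: [-0.3, 0.1, 0.4]
grip_width: -0.0002
```

```bash
python3 - <<'E'
from h import *
s=bot.observe(); print(s["position"],s["tool_rot"],s["force"])
for th in np.arange(3.70,3.92,.03): print(th.round(2),*inc(pt(th,.13,-.019,.105),th-np.pi))
f=grab("side","s4")
c=cv2.resize(cv2.cvtColor(f["pixels"],cv2.COLOR_RGB2BGR)[130:330,220:470],None,fx=3,fy=3,interpolation=cv2.INTER_CUBIC); cv2.imwrite("pics/s4c.png",c)
E
```

```text
[ 0.52254768 -0.04386269  0.10556397] [ 3.13840307e+00 -9.79137110e-04  5.59538779e-01] [-0.31364695  0.068829    0.35734175]
3.7 [ 0.04 -0.08  0.06] [ 0.2 -0.1  0.1]
3.73 [-0.01  0.31  0.06] [ 0.2 -0.1 -1.7]
3.76 [-0.05  0.7   0.06] [ 0.2 -0.1 -3.4]
3.79 [-0.08  1.1   0.06] [ 0.2 -0.  -5.1]
3.82 [-0.09  1.49  0.06] [ 0.2 -0.  -6.8]
3.85 [-0.1   1.88  0.06] [ 0.2 -0.  -8.5]
3.88 [-0.09  2.28  0.06] [  0.2  -0.  -10.2]
3.91 [-0.07  2.67  0.06] [  0.2  -0.  -12. ]
```

View pics/s4c.png

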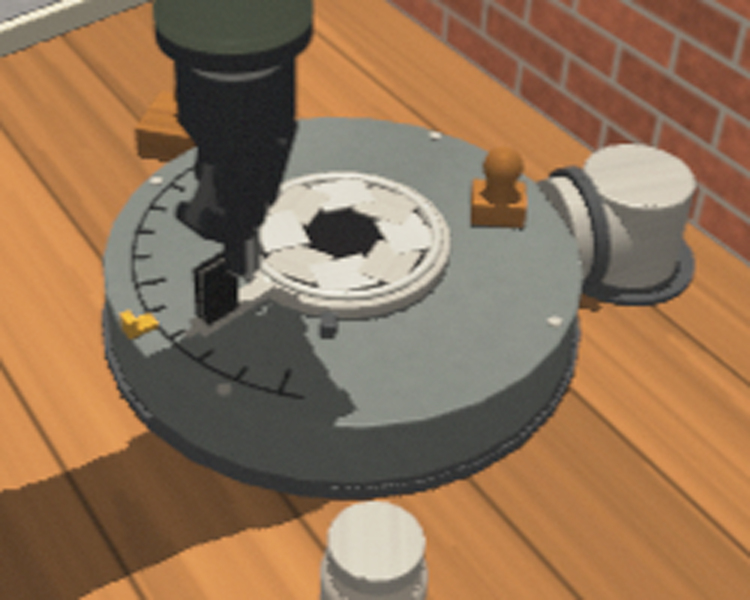

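```bash
python3 - <<'E'
from h import *
f=load("s4")
print({k:v for k,v in f.items() if k!="pixels"})
for p in ([.5225,-.0439,.1056],[.5154,-.0158,.13],[*C,.07],[.5063,.03,.1062]): u,v=proj(f,p); print((u,v),((u-220)*3,(v-130)*3))
s=bot.observe(); print(s["qpos"],s["clock"],s["position"])
f=grab("side","s5")
c=cv2.resize(cv2.cvtColor(f["pixels"],cv2.COLOR_RGB2BGR)[130:330,220:470],None,fx=3,fy=3,interpolation=cv2.INTER_CUBIC); cv2.imwrite("pics/s5c.png",c)
f=grab("wrist","w5")
E
```

```text
{'fov_y': 50.76968950771771, 'cx': 324.14717470968037, 'cy': 202.62551679770053, 'origin': array([ 0.20509372, -0.62766674,  0.71287815]), 'orientation': array([-2.2415314 , -0.01006814, -0.55959493])}
(np.float64(302.05207748635996), np.float64(232.30438014894239)) (np.float64(246.1562324590799), np.float64(306.91314044682713))
(np.float64(292.343018384166), np.float64(217.3802410825651)) (np.float64(217.02905515249796), np.float64(262.1407232476953))
(np.float64(335.0825257911847), np.float64(212.5351577808754)) (np.float64(345.2475773735541), np.float64(247.60547334262623))
(np.float64(279.2481963987868), np.float64(215.5049161657718)) (np.float64(177.74458919636032), np.float64(256.5147484973154))
[-0.22657459  0.50335071  0.26575047  1.96023301 -0.19388752  0.69923694
  0.71798307] 4.025 [ 0.52297356 -0.04489453  0.10564232]
```

View pics/s5c.png

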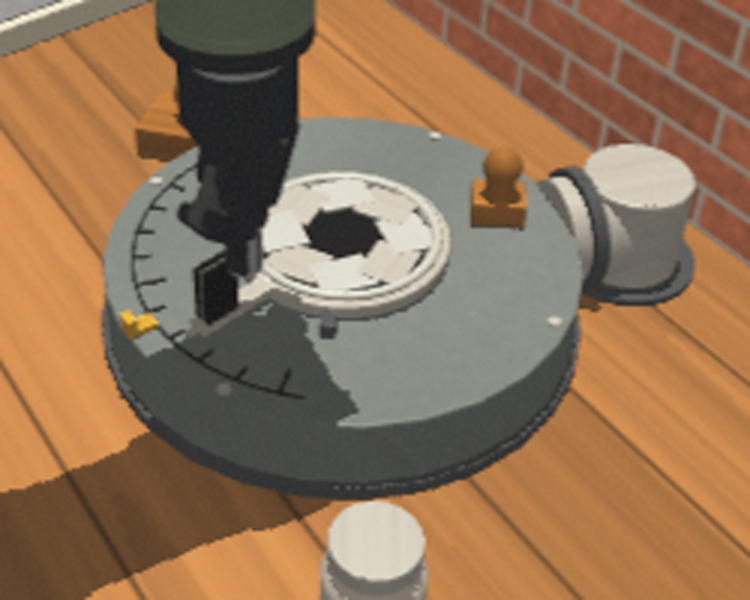

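View pics/w5.png

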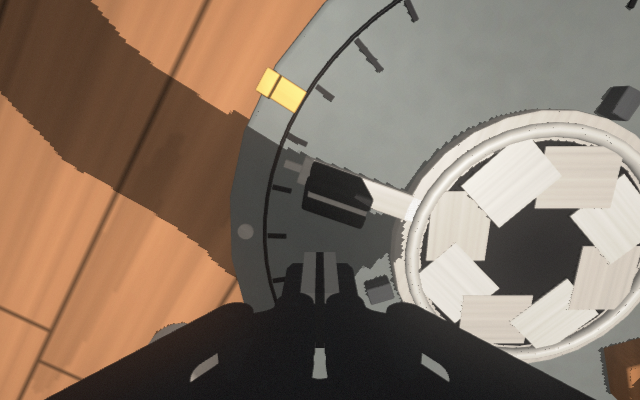

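```bash
python3 - <<'E'
from h import *
s=bot.observe(); P=s["position"]; print(P,s["force"])
f=load("w5"); 
Rm=R.from_euler('xyz',s["tool_rot"]).as_matrix()
for dz in (0,-.01,-.02,-.03): print(dz,proj(f,P+Rm[:,2]*dz))
g=grab("scene","sc5")
for dz in (0,-.03): print(proj(g,P+Rm[:,2]*dz),proj(load("s5") ,P+Rm[:,2]*dz))
c=cv2.resize(cv2.cvtColor(g["pixels"],cv2.COLOR_RGB2BGR)[100:300,220:420],None,fx=3,fy=3,interpolation=cv2.INTER_CUBIC); cv2.imwrite("pics/sc5c.png",c)
E
```

```text
[ 0.52249135 -0.04377785  0.10550368] [-0.86268216  1.22047734 -0.31664933]
0 (np.float64(321.8917232208338), np.float64(239.20229462849542))
-0.01 (np.float64(322.03412092606743), np.float64(246.5720510130802))
-0.02 (np.float64(322.192414535295), np.float64(254.7644957953188))
-0.03 (np.float64(322.3694230915906), np.float64(263.92552781999785))
(np.float64(277.29581025923665), np.float64(183.94674255459068)) (np.float64(302.02107655764314), np.float64(232.30614460326936))
(np.float64(276.4566771373473), np.float64(174.75002771940567)) (np.float64(301.6483830297664), np.float64(221.65318216582406))
```

View pics/sc5c.png

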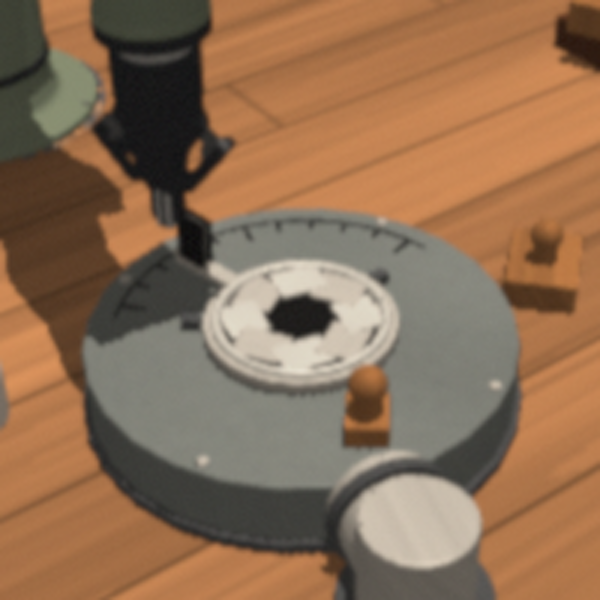

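```bash
python3 - <<'E'
from h import *
from scipy.optimize import least_squares
P=np.array([.16414,.60268,.19623])
for n in("side0","scene0"):
    f=load(n); print(n,[np.round(proj(f,P+[0,0,dz]),1) for dz in (0,.03)])
P=np.array([.5089,.0203,.2204]);f=load("s3");print([np.round(proj(f,P+[0,0,dz]),1) for dz in (0,.03)])
ims=[cv2.resize(cv2.cvtColor(load(n)["pixels"],cv2.COLOR_RGB2BGR)[a:a+80,b:b+100],None,fx=4,fy=4,interpolation=cv2.INTER_CUBIC) for n,a,b in (("s3",100,240),("s5",180,260),("sc5",130,230),("side0",40,0))]
cv2.imwrite("pics/m.png",np.vstack([np.hstack(ims[:2]),np.hstack(ims[2:])])[:600])
E
```

```text
side0 [array([ 62.6, 113.8]), array([ 58.2, 103.3])]
scene0 [array([376. ,  54.4]), array([376.5,  46.3])]
[array([279.4, 175. ]), array([278.6, 162.7])]
```

View pics/m.png

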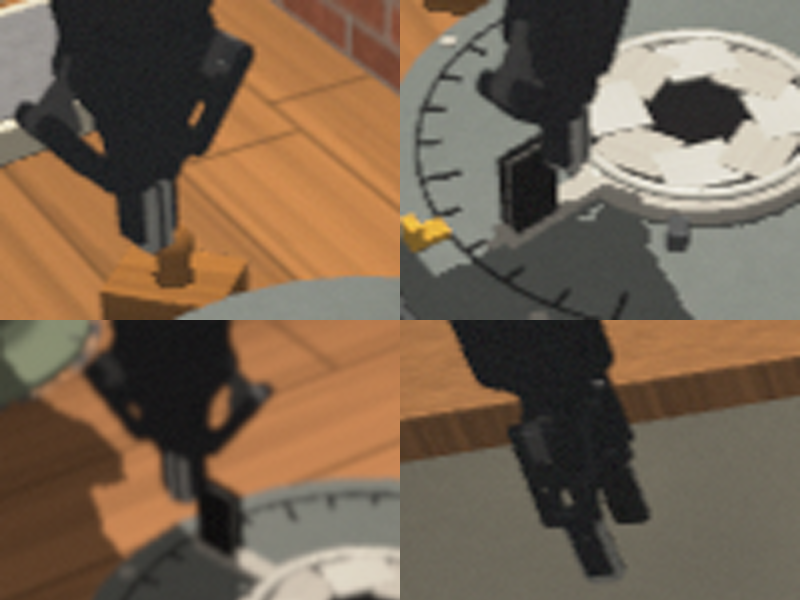

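```bash
python3 - <<'E'
from h import *
s=bot.observe(); print(s["position"],s["tool_rot"],s["force"])
print(inc(pt(3.34,.13,-.045,.15),.2))
E
```

```text
[ 0.52238975 -0.04339304  0.10546827] [ 3.13851469e+00 -9.56049179e-04  5.55795582e-01] [-0.02141458  0.26570885 -0.03506141]
(array([ 2.44, -6.92, -4.47]), array([ 0.2, -0.1, 20.4]))
```

>>> {"api": "jog_arm", "payload": {
  "increments": [
    {"wx":0,"wy":0,"wz":0,"x":0,"y":0,"z":-2.5,"claw":0},
    {"wx":0,"wy":0,"wz":0,"x":0,"y":0,"z":-4.5,"claw":0},
    {"wx":0,"wy":0,"wz":0,"x":0,"y":0,"z":-4.5,"claw":0},
    {"wx":0.2,"wy":0,"wz":7,"x":0.8,"y":-2.3,"z":-4.5,"claw":0},
    {"wx":0.2,"wy":0,"wz":14,"x":1.6,"y":-4.6,"z":-4.5,"claw":0},
    {"wx":0.2,"wy":0,"wz":20.4,"x":2.4,"y":-6.9,"z":-4.5,"claw":0},
    {"wx":0.2,"wy":0,"wz":20.4,"x":2.4,"y":-6.9,"z":-4.5,"claw":0},
    {"wx":0.2,"wy":0,"wz":20.4,"x":2.4,"y":-6.9,"z":-1.5,"claw":0},
    {"wx":0.2,"wy":0,"wz":20.4,"x":2.4,"y":-6.9,"z":0.5,"claw":0},
    {"wx":0.2,"wy":0,"wz":20.4,"x":2.4,"y":-6.9,"z":0.5,"claw":0}
  ]
}}

```text
clock: 5.42
position: [0.5054, 0.0271, 0.099]
tool_rot: [-3.141, 0.001, 0.2]
force: [0.3, 0.5, 0.5]
grip_width: 0.0001
```

```bash
python3 - <<'E'
from h import *
s=bot.observe(); P=s["position"];print(s["clock"],P,s["tool_rot"],s["force"])
print(inc(pt(3.34,.13,-.045,.079),.2))
f=grab("side","s6"); g=grab("scene","sc6"); print([np.round(proj(q,P+[0,0,dz])) for q in(f,g) for dz in (0,.03)])
ims=[cv2.resize(cv2.cvtColor(q["pixels"],cv2.COLOR_RGB2BGR)[a:a+110,b:b+100],None,fx=4,fy=4,interpolation=cv2.INTER_CUBIC) for q,a,b in ((f,150,230),(g,130,240))]
cv2.imwrite("pics/m6.png",np.hstack(ims))
E
```

```text
5.425 [0.50544483 0.02712484 0.09901316] [-3.14102261e+00  1.40942949e-03  1.99898882e-01] [0.33528845 0.5074697  0.50014713]
(array([ 0.13, -0.09,  2.  ]), array([-0. ,  0.1, -0. ]))
[array([280., 219.]), array([279., 208.]), array([296., 174.]), array([296., 165.])]
```

View pics/m6.png

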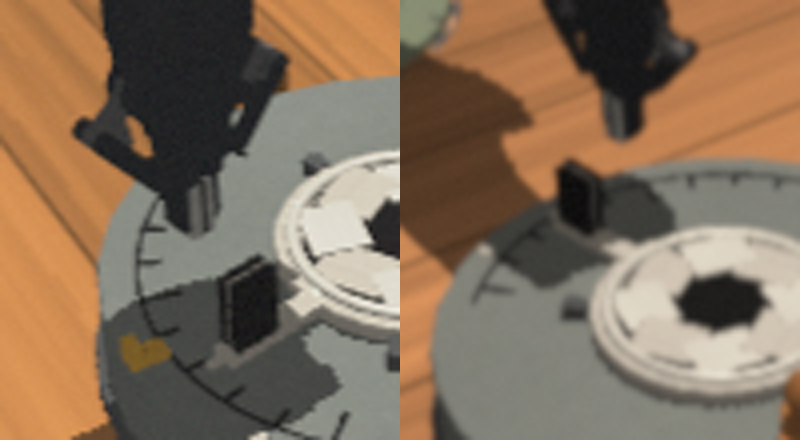

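>>> {"api": "jog_arm", "payload": {
  "increments": [
    {"wx":0,"wy":0,"wz":0,"x":0.1,"y":0,"z":1,"claw":0},
    {"wx":0,"wy":0,"wz":0,"x":0.1,"y":0,"z":2,"claw":0},
    {"wx":0,"wy":0,"wz":0,"x":0.1,"y":0,"z":2.2,"claw":0},
    {"wx":0,"wy":0,"wz":0,"x":0.1,"y":0,"z":2.2,"claw":0}
  ]
}}

```text
clock: 6.02
position: [0.5075, 0.0275, 0.0784]
tool_rot: [-3.141, -0.001, 0.2]
force: [-0.2, -0.1, 1.1]
grip_width: 0.0002
```

```bash
python3 - <<'E'
from h import *
s=bot.observe(); P=s["position"];print(s["clock"],P,s["tool_rot"],s["force"])
for th in np.arange(3.34,3.90,.06): print(th.round(2),*inc(pt(th,.13,-.019,.077),th-np.pi))
E
```

```text
6.025 [0.50745131 0.02751099 0.07841992] [-3.14097865e+00 -9.26706612e-04  1.99565339e-01] [-0.21919078 -0.10410362  1.0654513 ]
3.34 [-0.08  2.5   0.14] [-0.  -0.1  0.1]
3.4 [-0.17  3.29  0.14] [-0.  -0.1 -3.4]
3.46 [-0.22  4.07  0.14] [-0.  -0.1 -6.8]
3.52 [-0.22  4.86  0.14] [ -0.   -0.1 -10.2]
3.58 [-0.17  5.65  0.14] [ -0.   -0.1 -13.7]
3.64 [-0.07  6.43  0.14] [ -0.   -0.1 -17.1]
3.7 [0.08 7.21 0.14] [ -0.   -0.1 -20.6]
3.76 [0.27 7.97 0.14] [ -0.   -0.1 -24. ]
3.82 [0.5  8.72 0.14] [ -0.   -0.1 -27.4]
3.88 [0.78 9.46 0.14] [ -0.   -0.1 -30.9]
```

Push partway first, then check contact.

>>> {"api": "jog_arm", "payload": {
  "increments": [
    {"wx":0,"wy":0,"wz":0,"x":0,"y":1,"z":0.1,"claw":0},
    {"wx":0,"wy":0,"wz":0,"x":-0.1,"y":1.9,"z":0.1,"claw":0},
    {"wx":0,"wy":0,"wz":0,"x":-0.1,"y":2.5,"z":0.1,"claw":0},
    {"wx":0,"wy":0,"wz":-3.4,"x":-0.2,"y":3.3,"z":0.1,"claw":0},
    {"wx":0,"wy":0,"wz":-6.8,"x":-0.2,"y":4.1,"z":0.1,"claw":0},
    {"wx":0,"wy":0,"wz":-10,"x":-0.2,"y":4.9,"z":0.1,"claw":0}
  ]
}}

```text
clock: 6.78
position: [0.5151, -0.0211, 0.0775]
tool_rot: [-3.141, -0.001, 0.376]
force: [0.1, 3.9, 0.6]
grip_width: 0.0003
```

```bash
python3 - <<'E'
from h import *
s=bot.observe(); P=s["position"];print(s["clock"],P,s["tool_rot"],s["force"])
for th in np.arange(3.5,3.94,.04): print(th.round(2),*inc(pt(th,.13,-.019,.077),th-np.pi))
f=grab("side","s7"); g=grab("scene","sc7")
ims=[cv2.resize(cv2.cvtColor(q["pixels"],cv2.COLOR_RGB2BGR)[a:a+110,b:b+100],None,fx=4,fy=4,interpolation=cv2.INTER_CUBIC) for q,a,b in ((f,170,240),(g,130,240))]
cv2.imwrite("pics/m7.png",np.hstack(ims))
E
```

```text
6.775 [ 0.51510017 -0.02109724  0.07747211] [-3.14061257e+00 -9.12014486e-04  3.76106266e-01] [0.05550819 3.86609844 0.56901634]
3.5 [ 0.05 -0.31  0.05] [-0.1 -0.1  1. ]
3.54 [-0.03  0.21  0.05] [-0.1 -0.1 -1.3]
3.58 [-0.08  0.73  0.05] [-0.1 -0.1 -3.6]
3.62 [-0.11  1.25  0.05] [-0.1 -0.1 -5.9]
3.66 [-0.13  1.78  0.05] [-0.1 -0.1 -8.2]
3.7 [-0.12  2.31  0.04] [ -0.1  -0.1 -10.4]
3.74 [-0.09  2.83  0.04] [ -0.1  -0.1 -12.7]
3.78 [-0.04  3.35  0.04] [ -0.   -0.1 -15. ]
3.82 [0.04 3.87 0.04] [ -0.   -0.1 -17.3]
3.86 [0.13 4.39 0.04] [ -0.   -0.1 -19.6]
3.9 [0.24 4.9  0.04] [ -0.   -0.1 -21.9]
```

View pics/m7.png

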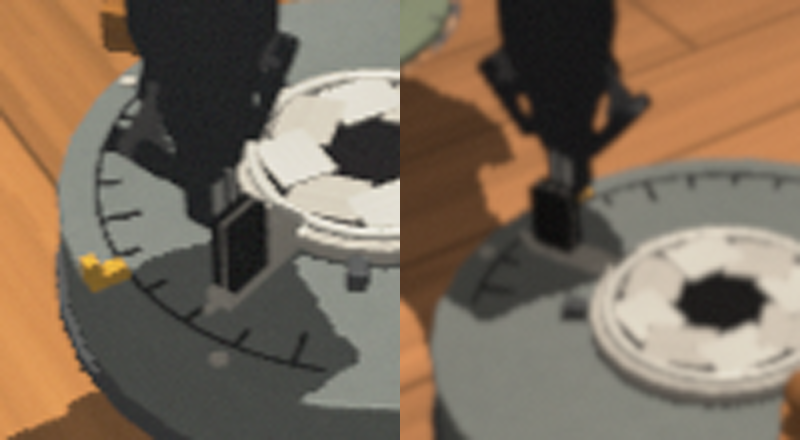

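>>> {"api": "jog_arm", "payload": {
  "increments": [
    {"wx":0,"wy":0,"wz":-3.6,"x":-0.1,"y":0.7,"z":0,"claw":0},
    {"wx":0,"wy":0,"wz":-6,"x":-0.1,"y":1.25,"z":0,"claw":0},
    {"wx":0,"wy":0,"wz":-8.2,"x":-0.1,"y":1.8,"z":0,"claw":0},
    {"wx":0,"wy":0,"wz":-10.4,"x":-0.1,"y":2.3,"z":0,"claw":0},
    {"wx":0,"wy":0,"wz":-12.7,"x":-0.1,"y":2.8,"z":0,"claw":0},
    {"wx":0,"wy":0,"wz":-15,"x":0,"y":3.3,"z":0,"claw":0},
    {"wx":0,"wy":0,"wz":-17.3,"x":0,"y":3.7,"z":0,"claw":0},
    {"wx":0,"wy":0,"wz":-17.3,"x":0,"y":3.8,"z":0,"claw":0}
  ]
}}

```text
clock: 7.88
position: [0.5292, -0.057, 0.0775]
tool_rot: [-3.141, -0.002, 0.674]
force: [-1.5, 3.3, 0.5]
grip_width: -0.0001
```

```bash
python3 - <<'E'
from h import *
s=bot.observe(); P=s["position"];print(s["clock"],P,s["tool_rot"],s["force"])
for th in np.arange(3.8,3.94,.02): print(th.round(2),*inc(pt(th,.13,-.019,.077),th-np.pi))
E
```

```text
7.875 [ 0.52923806 -0.0570201   0.07750973] [-3.14133602e+00 -1.58404539e-03  6.74229666e-01] [-1.47651905  3.29123924  0.48639772]
3.8 [ 0.07 -0.24  0.05] [-0.  -0.1  0.9]
3.82 [0.03 0.02 0.05] [-0.  -0.1 -0.2]
3.84 [0.   0.28 0.05] [-0.  -0.1 -1.4]
3.86 [-0.03  0.55  0.05] [-0.  -0.1 -2.5]
3.88 [-0.05  0.81  0.05] [-0.  -0.1 -3.7]
3.9 [-0.07  1.07  0.05] [-0.  -0.1 -4.8]
3.92 [-0.08  1.33  0.05] [-0.  -0.1 -6. ]
3.94 [-0.09  1.59  0.05] [-0.  -0.1 -7.1]
```

>>> {"api": "jog_arm", "payload": {
  "increments": [
    {"wx":0,"wy":0,"wz":-1,"x":0,"y":0.15,"z":0,"claw":0},
    {"wx":0,"wy":0,"wz":-1.5,"x":0,"y":0.3,"z":0,"claw":0},
    {"wx":0,"wy":0,"wz":-2,"x":0,"y":0.45,"z":0,"claw":0},
    {"wx":0,"wy":0,"wz":-2.5,"x":0,"y":0.6,"z":0,"claw":0}
  ]
}}

```text
clock: 8.38
position: [0.532, -0.0611, 0.0773]
tool_rot: [-3.139, -0.0, 0.718]
force: [-11.1, 9.0, 9.5]
grip_width: 0.0
```

```bash
python3 - <<'E'
from h import *
s=bot.observe(); P=s["position"];print(s["clock"],P,s["tool_rot"],s["force"])
for th in np.arange(3.84,3.96,.02): print(th.round(2),*inc(pt(th,.13,-.019,.077),th-np.pi))
f=grab("side","s8"); g=grab("scene","sc8")
ims=[cv2.resize(cv2.cvtColor(q["pixels"],cv2.COLOR_RGB2BGR)[a:a+110,b:b+100],None,fx=4,fy=4,interpolation=cv2.INTER_CUBIC) for q,a,b in ((f,170,240),(g,130,240))]
cv2.imwrite("pics/m8.png",np.hstack(ims))
E
```

```text
8.375 [ 0.53198708 -0.06113827  0.07727022] [-3.13934912e+00 -4.64014391e-04  7.18476244e-01] [-11.11789123   8.98391079   9.51311835]
3.84 [ 0.05 -0.21  0.03] [-0.1 -0.   1.1]
3.86 [0.01 0.05 0.03] [-0.1 -0.   0. ]
3.88 [-0.02  0.31  0.03] [-0.1 -0.  -1.1]
3.9 [-0.05  0.57  0.03] [-0.1 -0.  -2.3]
3.92 [-0.08  0.84  0.03] [-0.1 -0.  -3.4]
3.94 [-0.1   1.1   0.02] [-0.1 -0.  -4.6]
3.96 [-0.11  1.36  0.02] [-0.1 -0.  -5.7]
```

View pics/m8.png

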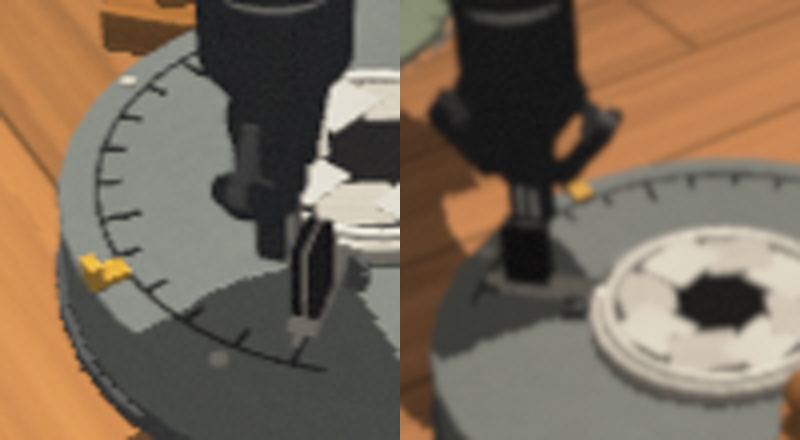

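```bash
python3 - <<'E'
from h import *
print(inc(pt(3.86,.13,-.05,.077),.718)); print(inc(pt(3.86,.13,.05,.145),.718))
E
```

```text
(array([ 0.01, -3.04,  0.04]), array([-0.1, -0. ,  0. ]))
(array([ 0.01,  6.94, -6.78]), array([-0.1, -0. ,  0. ]))
```

>>> {"api": "jog_arm", "payload": {
  "increments": [
    {"wx":0,"wy":0,"wz":0,"x":0,"y":-1,"z":0,"claw":0},
    {"wx":0,"wy":0,"wz":0,"x":0,"y":-3,"z":0,"claw":0},
    {"wx":0,"wy":0,"wz":0,"x":0,"y":-3,"z":-3,"claw":0},
    {"wx":0,"wy":0,"wz":0,"x":0,"y":-3,"z":-6.8,"claw":0},
    {"wx":0,"wy":0,"wz":0,"x":0,"y":-3,"z":-6.8,"claw":0},
    {"wx":0,"wy":0,"wz":0,"x":0,"y":0,"z":-6.8,"claw":0},
    {"wx":0,"wy":0,"wz":0,"x":0,"y":3.5,"z":-6.8,"claw":0},
    {"wx":0,"wy":0,"wz":0,"x":0,"y":7,"z":-6.8,"claw":0},
    {"wx":0,"wy":0,"wz":0,"x":0,"y":7,"z":-6.8,"claw":0},
    {"wx":0,"wy":0,"wz":0,"x":0,"y":7,"z":-6.8,"claw":0}
  ]
}}

```text
clock: 9.72
position: [0.5774, -0.1129, 0.1444]
tool_rot: [-3.138, 0.0, 0.719]
force: [0.2, -0.1, -0.0]
grip_width: -0.0002
```

```bash
python3 - <<'E'
from h import *
s=bot.observe(); P=s["position"];print(s["clock"],P,s["tool_rot"],s["force"])
print(inc(pt(3.86,.13,.05,.077),.718))
f=grab("wrist","w9");grab("side","s9")
E
```

```text
9.725 [ 0.5773819  -0.11289703  0.14438278] [-3.13816244e+00  2.72742690e-05  7.19054438e-01] [ 0.24504849 -0.05240785 -0.00173782]
(array([0.  , 0.09, 6.74]), array([-0.2,  0. ,  0.1]))
```

View pics/w9.png

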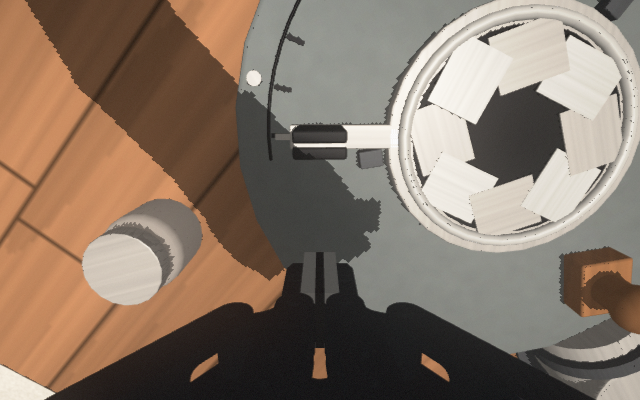

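View pics/s9.png

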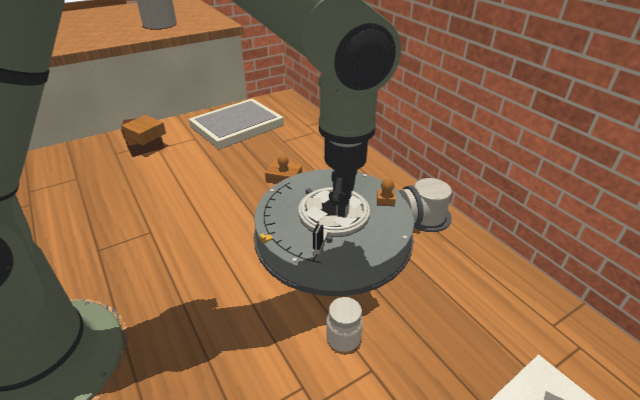

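>>> {"api": "jog_arm", "payload": {
  "increments": [
    {"wx":0,"wy":0,"wz":0,"x":0,"y":0,"z":3,"claw":0},
    {"wx":0,"wy":0,"wz":0,"x":0,"y":0,"z":5.5,"claw":0},
    {"wx":0,"wy":0,"wz":0,"x":0,"y":0,"z":6.7,"claw":0},
    {"wx":0,"wy":0,"wz":0,"x":0,"y":0,"z":6.7,"claw":0},
    {"wx":0,"wy":0,"wz":0,"x":0,"y":0,"z":6.7,"claw":0}
  ]
}}

```text
clock: 10.45
position: [0.578, -0.1126, 0.0788]
tool_rot: [-3.14, -0.001, 0.72]
force: [0.3, -0.3, -0.0]
grip_width: 0.0001
```

```bash
python3 - <<'E'
from h import *
s=bot.observe(); P=s["position"];print(s["clock"],P,s["tool_rot"],s["force"])
for th in np.arange(3.86,3.3,-.05): print(th.round(2),*inc(pt(th,.13,.019,.077),th-np.pi))
E
```

```text
10.45 [ 0.577961   -0.11261712  0.07879716] [-3.13950345e+00 -1.24963026e-03  7.19664470e-01] [ 0.2858265  -0.34686656 -0.03307121]
3.86 [-0.06 -3.05  0.19] [-0.1 -0.1  0.1]
3.81 [-0.14 -3.7   0.19] [-0.1 -0.1  2.9]
3.76 [-0.18 -4.36  0.19] [-0.1 -0.1  5.8]
3.71 [-0.19 -5.01  0.19] [-0.1 -0.1  8.7]
3.66 [-0.17 -5.67  0.19] [-0.1 -0.1 11.5]
3.61 [-0.12 -6.32  0.19] [-0.1 -0.1 14.4]
3.56 [-0.03 -6.97  0.19] [-0.1 -0.1 17.3]
3.51 [ 0.08 -7.62  0.2 ] [-0.1 -0.  20.1]
3.46 [ 0.24 -8.26  0.2 ] [-0.1 -0.  23. ]
3.41 [ 0.42 -8.89  0.2 ] [-0.1 -0.  25.9]
3.36 [ 0.63 -9.51  0.2 ] [-0.1 -0.  28.7]
3.31 [  0.88 -10.12   0.2 ] [-0.1 -0.  31.6]
```

>>> {"api": "jog_arm", "payload": {
  "increments": [
    {"wx":0,"wy":0,"wz":0,"x":0,"y":-1.5,"z":0.2,"claw":0},
    {"wx":0,"wy":0,"wz":0,"x":-0.1,"y":-2.5,"z":0.2,"claw":0},
    {"wx":0,"wy":0,"wz":0,"x":-0.1,"y":-3.1,"z":0.2,"claw":0},
    {"wx":0,"wy":0,"wz":2.9,"x":-0.1,"y":-3.7,"z":0.2,"claw":0},
    {"wx":0,"wy":0,"wz":5.8,"x":-0.2,"y":-4.4,"z":0.2,"claw":0},
    {"wx":0,"wy":0,"wz":8.7,"x":-0.2,"y":-5,"z":0.2,"claw":0},
    {"wx":0,"wy":0,"wz":11.5,"x":-0.2,"y":-5.7,"z":0.2,"claw":0},
    {"wx":0,"wy":0,"wz":14.4,"x":-0.1,"y":-6.3,"z":0.2,"claw":0},
    {"wx":0,"wy":0,"wz":17.3,"x":0,"y":-7,"z":0.2,"claw":0},
    {"wx":0,"wy":0,"wz":20,"x":0.1,"y":-7.6,"z":0.2,"claw":0}
  ]
}}

```text
clock: 11.7
position: [0.5283, -0.0549, 0.0772]
tool_rot: [-3.14, -0.0, 0.369]
force: [0.1, -1.7, 0.8]
grip_width: 0.0002
```

```bash
python3 - <<'E'
from h import *
s=bot.observe(); P=s["position"];print(s["clock"],P,s["tool_rot"],s["force"])
for th in np.arange(3.5,3.12,-.04): print(th.round(2),*inc(pt(th,.13,.019,.077),th-np.pi))
f=grab("wrist","w10")
E
```

```text
11.7 [ 0.52834513 -0.05493993  0.07715356] [-3.13973413e+00 -4.45689701e-04  3.68793831e-01] [ 0.09166625 -1.70814796  0.80888975]
3.5 [-0.01 -0.15  0.02] [-0.1 -0.   0.6]
3.46 [-0.07 -0.67  0.02] [-0.1 -0.   2.9]
3.42 [-0.11 -1.19  0.02] [-0.1 -0.   5.2]
3.38 [-0.13 -1.72  0.02] [-0.1 -0.   7.5]
3.34 [-0.12 -2.24  0.02] [-0.1 -0.   9.8]
3.3 [-0.1  -2.77  0.02] [-0.1 -0.  12.1]
3.26 [-0.06 -3.29  0.02] [-0.1 -0.  14.3]
3.22 [ 0.01 -3.81  0.02] [-0.1 -0.  16.6]
3.18 [ 0.1  -4.33  0.02] [-0.1 -0.  18.9]
3.14 [ 0.2  -4.85  0.02] [-0.1 -0.  21.2]
```

View pics/w10.png

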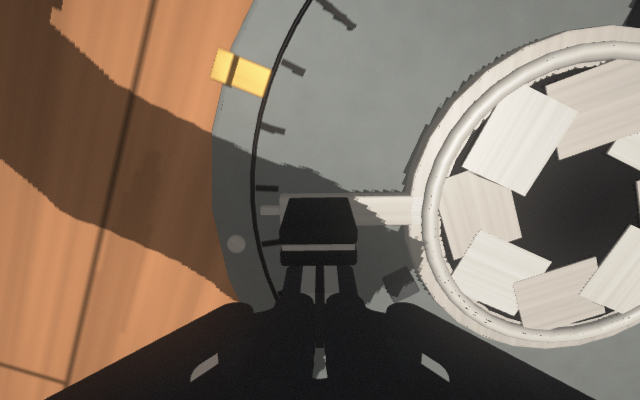

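>>> {"api": "jog_arm", "payload": {
  "increments": [
    {"wx":0,"wy":0,"wz":2.9,"x":-0.1,"y":-0.7,"z":0,"claw":0},
    {"wx":0,"wy":0,"wz":5.2,"x":-0.1,"y":-1.2,"z":0,"claw":0},
    {"wx":0,"wy":0,"wz":7.5,"x":-0.1,"y":-1.7,"z":0,"claw":0},
    {"wx":0,"wy":0,"wz":9.8,"x":-0.1,"y":-2.2,"z":0,"claw":0},
    {"wx":0,"wy":0,"wz":12,"x":-0.1,"y":-2.8,"z":0,"claw":0},
    {"wx":0,"wy":0,"wz":13.2,"x":-0.1,"y":-3,"z":0,"claw":0},
    {"wx":0,"wy":0,"wz":13.2,"x":-0.1,"y":-3,"z":0,"claw":0},
    {"wx":0,"wy":0,"wz":13.2,"x":-0.1,"y":-3,"z":0,"claw":0}
  ]
}}

```text
clock: 12.75
position: [0.5165, -0.0265, 0.0772]
tool_rot: [-3.139, 0.0, 0.137]
force: [1.0, 0.8, 0.7]
grip_width: 0.0001
```

```bash
python3 - <<'E'
from h import *
s=bot.observe(); P=s["position"];print(s["clock"],P,s["tool_rot"],s["force"])
for th in np.arange(3.3,3.12,-.02): print(th.round(2),*inc(pt(th,.13,.019,.077),th-np.pi))
f=grab("wrist","w11"); f=load("w11")
c=cv2.resize(cv2.cvtColor(f["pixels"],cv2.COLOR_RGB2BGR)[90:250,210:410],None,fx=4,fy=4,interpolation=cv2.INTER_CUBIC); cv2.imwrite("pics/w11c.png",c[:600])
E
```

```text
12.75 [ 0.51646013 -0.02650442  0.07721773] [-3.13904183e+00  6.68120933e-05  1.37342524e-01] [0.96992608 0.77819635 0.68661287]
3.3 [0.05 0.31 0.02] [-0.1  0.  -1.2]
3.28 [0.01 0.05 0.02] [-0.1  0.  -0.1]
3.26 [-0.02 -0.21  0.02] [-0.1  0.   1.1]
3.24 [-0.05 -0.47  0.02] [-0.1  0.   2.2]
3.22 [-0.08 -0.74  0.02] [-0.1  0.   3.4]
3.2 [-0.1  -1.    0.02] [-0.1  0.   4.5]
3.18 [-0.11 -1.26  0.02] [-0.1  0.   5.7]
3.16 [-0.12 -1.52  0.03] [-0.1  0.   6.8]
3.14 [-0.13 -1.79  0.03] [-0.1  0.   8. ]
```

View pics/w11c.png

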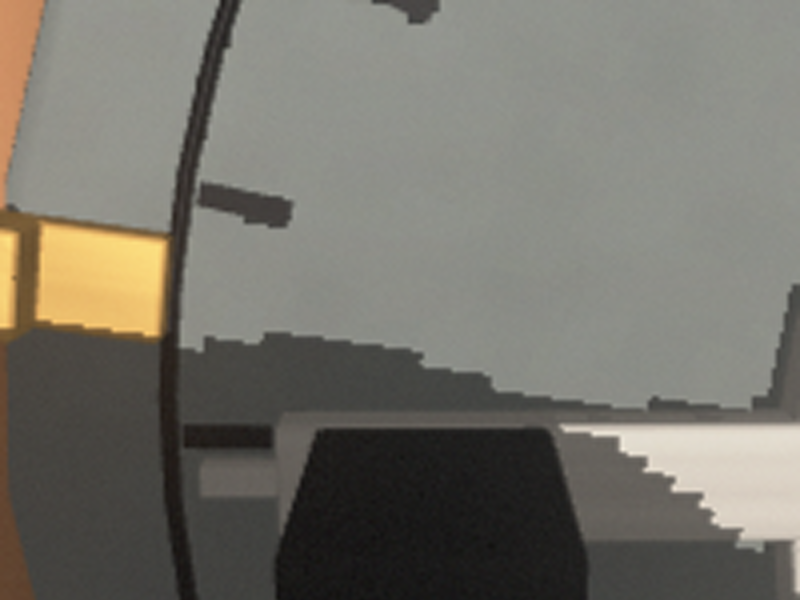

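View pics/w11.png

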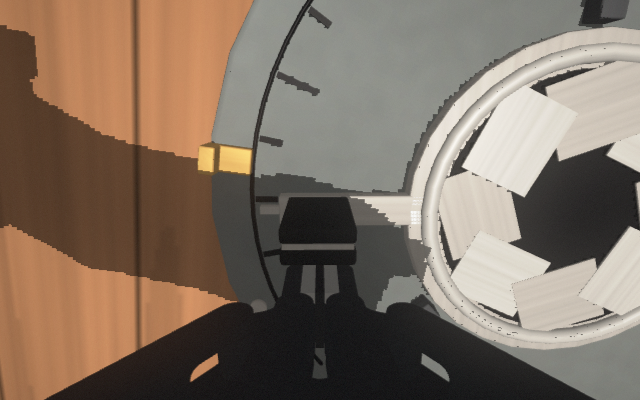

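```bash
cat >> h.py <<'E'
def ang(f,pts,ox,oy,k,C=C):
    for nm,u,v,z in pts:
        w=ray(f,ox+(u+.5)/k-.5,oy+(v+.5)/k-.5,z); d=w[:2]-C; print(nm,w.round(4),'r',np.hypot(*d).round(4),'th',(np.arctan2(d[1],d[0])%(2*np.pi)).round(4))
E
python3 - <<'E'
from h import *
from scipy.optimize import least_squares
f=load("w11")
pts=[('ptr tip',201,478,.08),('ptr mid',240,478,.08),('tab c',102,280,.076),('tab in',167,287,.076),('tab out',37,273,.076),('t1.2',200,195,.07),('t1.2in',290,212,.07),('t1.4',184,437,.07),('t1.4in',272,437,.07)]
ang(f,pts,210,90,4)
# deck-plane centre from scale arc points
arc=[(310,2),(285,50),(262,110),(253,170),(252,215),(262,275)]
P=np.array([ray(f,u,v,.07)[:2] for u,v in arc])
print(np.hypot(*(P-C).T).round(4))
r=least_squares(lambda q:np.hypot(P[:,0]-q[0],P[:,1]-q[1])-.164,C); print(r.x,r.fun)
E
```

```text
ptr tip [ 0.4823 -0.0129  0.08  ] r 0.1621 th 3.2821
ptr mid [ 0.4873 -0.0122  0.08  ] r 0.157 th 3.2822
tab c [0.4669 0.0104 0.076 ] r 0.1759 th 3.1379
tab in [0.4752 0.0107 0.076 ] r 0.1676 th 3.1364
tab out [0.4587 0.0102 0.076 ] r 0.1841 th 3.1393
t1.2 [0.4775 0.0221 0.07  ] r 0.1658 th 3.0674
t1.2in [0.4893 0.0215 0.07  ] r 0.154 th 3.0656
t1.4 [ 0.4782 -0.0107  0.07  ] r 0.1659 th 3.2653
t1.4in [ 0.49  -0.009  0.07 ] r 0.1539 th 3.2644
[0.167  0.1666 0.1675 0.1674 0.1685 0.1703]
[0.63846443 0.006328  ] [ 0.00087392 -0.00024891 -0.00015979 -0.00095918 -0.00033282  0.00099115]
```

>>> {"api": "jog_arm", "payload": {
  "increments": [
    {"wx":0,"wy":0,"wz":1.5,"x":0,"y":-0.3,"z":0,"claw":0},
    {"wx":0,"wy":0,"wz":3,"x":-0.1,"y":-0.6,"z":0,"claw":0},
    {"wx":0,"wy":0,"wz":4.5,"x":-0.1,"y":-0.9,"z":0,"claw":0},
    {"wx":0,"wy":0,"wz":6,"x":-0.1,"y":-1.2,"z":0,"claw":0},
    {"wx":0,"wy":0,"wz":6.8,"x":-0.1,"y":-1.4,"z":0,"claw":0},
    {"wx":0,"wy":0,"wz":6.8,"x":-0.1,"y":-1.5,"z":0,"claw":0},
    {"wx":0,"wy":0,"wz":6.8,"x":-0.1,"y":-1.5,"z":0,"claw":0}
  ]
}}

```text
clock: 13.68
position: [0.5135, -0.0116, 0.0772]
tool_rot: [-3.139, 0.0, 0.019]
force: [0.1, 0.3, 0.5]
grip_width: -0.0001
```

```bash
python3 - <<'E'
from h import *
s=bot.observe(); P=s["position"];print(s["clock"],P,s["tool_rot"],s["force"])
for th in np.arange(3.18,3.11,-.01): print(th.round(2),*inc(pt(th,.13,.019,.077),th-np.pi))
f=grab("wrist","w12"); f=load("w12")
c=cv2.resize(cv2.cvtColor(f["pixels"],cv2.COLOR_RGB2BGR)[110:260,190:360],None,fx=4,fy=4,interpolation=cv2.INTER_CUBIC); cv2.imwrite("pics/w12c.png",c[:600])
E
```

```text
13.675 [ 0.51345044 -0.01160437  0.07720535] [-3.13893037e+00  3.46502066e-04  1.88630847e-02] [0.07763568 0.28626231 0.48764631]
3.18 [0.01 0.26 0.02] [-0.2  0.  -1.1]
3.17 [-0.01  0.13  0.02] [-0.2  0.  -0.5]
3.16 [-0.03 -0.    0.02] [-0.2  0.   0. ]
3.15 [-0.05 -0.13  0.02] [-0.2  0.   0.6]
3.14 [-0.06 -0.26  0.02] [-0.2  0.   1.2]
3.13 [-0.08 -0.39  0.02] [-0.2  0.   1.7]
3.12 [-0.09 -0.52  0.02] [-0.2  0.   2.3]
3.11 [-0.11 -0.65  0.02] [-0.2  0.   2.9]
```

View pics/w12c.png

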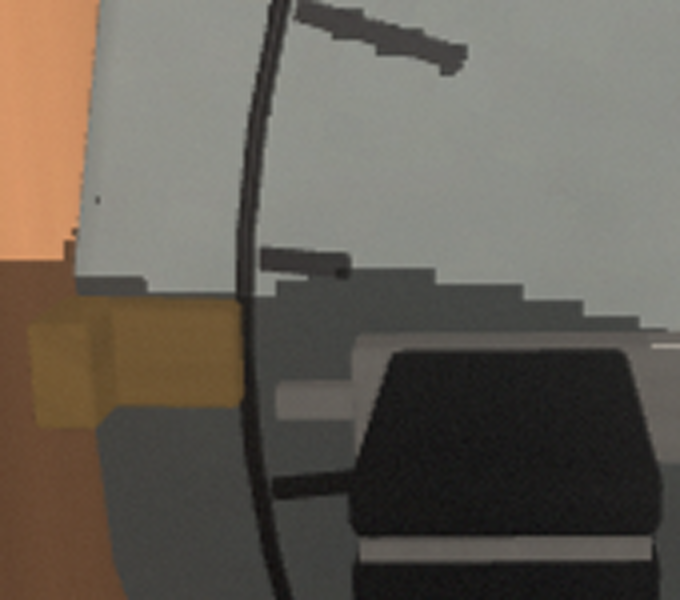

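```bash
python3 - <<'E'
from h import *
ang(load("w12"),[('ptr',277,400.5,.08),('ptrm',320,400.5,.08),('tab in',241,354,.076),('tab out',116,351.5,.076),('t1.2',262,258,.07),('t1.2i',348,265,.07),('t1.4',274,490,.07),('t1.4i',348,482,.07)],190,110,4)
E
```

```text
ptr [0.4807 0.0055 0.08  ] r 0.1621 th 3.1682
ptrm [0.4863 0.0056 0.08  ] r 0.1565 th 3.1685
tab in [0.4755 0.0106 0.076 ] r 0.1673 th 3.1369
tab out [0.4591 0.0106 0.076 ] r 0.1837 th 3.1371
t1.2 [0.4776 0.0223 0.07  ] r 0.1656 th 3.0663
t1.2i [0.4891 0.0215 0.07  ] r 0.1542 th 3.0656
t1.4 [ 0.4782 -0.0108  0.07  ] r 0.1659 th 3.266
t1.4i [ 0.4886 -0.0094  0.07  ] r 0.1554 th 3.2655
```

>>> {"api": "jog_arm", "payload": {
  "increments": [
    {"wx":0,"wy":0,"wz":0.6,"x":0,"y":-0.1,"z":0,"claw":0},
    {"wx":0,"wy":0,"wz":1.2,"x":-0.1,"y":-0.2,"z":0,"claw":0},
    {"wx":0,"wy":0,"wz":1.2,"x":-0.1,"y":-0.3,"z":0,"claw":0},
    {"wx":0,"wy":0,"wz":1.2,"x":-0.1,"y":-0.3,"z":0,"claw":0},
    {"wx":0,"wy":0,"wz":1.2,"x":-0.1,"y":-0.3,"z":0,"claw":0}
  ]
}}

```text
clock: 14.35
position: [0.5125, -0.0085, 0.0773]
tool_rot: [-3.139, 0.0, -0.002]
force: [0.5, -1.2, -0.1]
grip_width: -0.0005
```

```bash
python3 - <<'E'
from h import *
s=bot.observe(); P=s["position"];print(s["clock"],P,s["tool_rot"],s["force"])
f=grab("wrist","w13"); f=load("w13")
c=cv2.resize(cv2.cvtColor(f["pixels"],cv2.COLOR_RGB2BGR)[110:260,190:360],None,fx=4,fy=4,interpolation=cv2.INTER_CUBIC); cv2.imwrite("pics/w13c.png",c[:600])
E
```

```text
14.35 [ 0.51248513 -0.00845285  0.07727091] [-3.13866586e+00  2.37191078e-04 -1.98713778e-03] [ 0.47762481 -1.15429594 -0.09574946]
```

View pics/w13c.png

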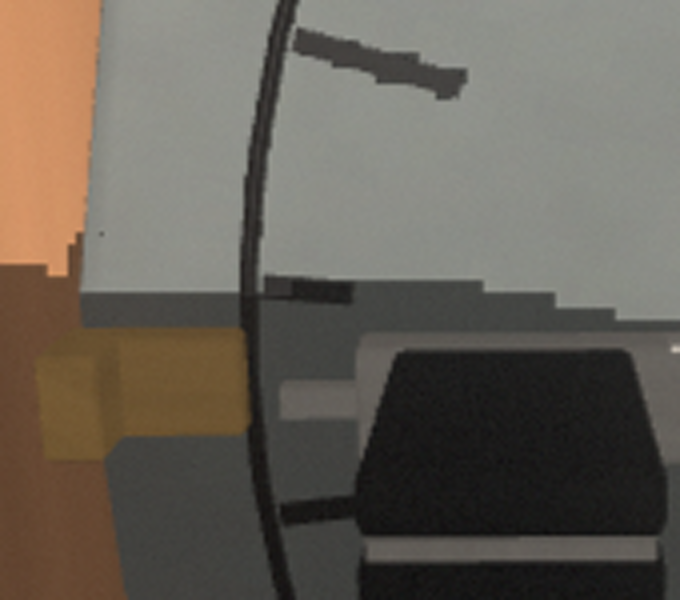

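```bash
python3 - <<'E'
from h import *
ang(load("w13"),[('ptr',281,400,.08),('ptrm',320,400,.08),('tab in',246,382,.076),('tab out',122,382.5,.076),('t1.2',268,286,.07),('t1.2i',350,293,.07),('t1.4',282,515,.07),('t1.4i',350,506,.07)],190,110,4)
E
```

```text
ptr [0.4807 0.0093 0.08  ] r 0.1621 th 3.1444
ptrm [0.4857 0.0093 0.08  ] r 0.1571 th 3.1446
tab in [0.4754 0.0106 0.076 ] r 0.1674 th 3.1367
tab out [0.459  0.0106 0.076 ] r 0.1838 th 3.1372
t1.2 [0.478  0.0223 0.07  ] r 0.1653 th 3.066
t1.2i [0.4889 0.0213 0.07  ] r 0.1543 th 3.0671
t1.4 [ 0.4782 -0.0107  0.07  ] r 0.1659 th 3.2656
t1.4i [ 0.4878 -0.0094  0.07  ] r 0.1562 th 3.2648
```

>>> {"api": "jog_arm", "payload": {
  "increments": [
    {"wx":0,"wy":0,"wz":0.4,"x":0,"y":-0.05,"z":0,"claw":0},
    {"wx":0,"wy":0,"wz":0.4,"x":0,"y":-0.1,"z":0,"claw":0},
    {"wx":0,"wy":0,"wz":0.4,"x":0,"y":-0.1,"z":0,"claw":0},
    {"wx":0,"wy":0,"wz":0.4,"x":0,"y":-0.1,"z":0,"claw":0}
  ]
}}

```text
clock: 14.9
position: [0.5124, -0.0075, 0.0772]
tool_rot: [-3.139, 0.001, -0.009]
force: [-0.9, -1.5, 1.0]
grip_width: -0.0001
```

```bash
python3 - <<'E'
from h import *
s=bot.observe(); P=s["position"];print(s["clock"],P,s["tool_rot"],s["force"])
f=grab("wrist","w14"); f=load("w14")
c=cv2.resize(cv2.cvtColor(f["pixels"],cv2.COLOR_RGB2BGR)[110:260,190:360],None,fx=4,fy=4,interpolation=cv2.INTER_CUBIC); cv2.imwrite("pics/w14c.png",c[:600])
E
```

```text
14.9 [ 0.51236502 -0.00746434  0.07724417] [-3.13866218e+00  5.10756831e-04 -8.91008478e-03] [-0.91178485 -1.51717219  0.96910812]
```

View pics/w14c.png

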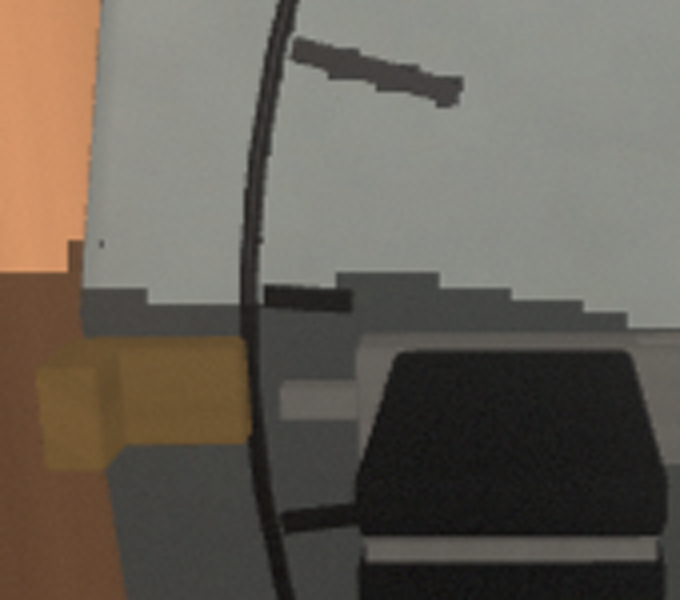

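```bash
python3 - <<'E'
from h import *
ang(load("w14"),[('ptr',281,400,.08),('ptrm',320,400,.08),('tab in',246,390.5,.076),('tab out',122,391,.076),('t1.2',266,296,.07),('t1.2i',350,300,.07),('t1.4',284,523,.07),('t1.4i',354,514,.07)],190,110,4)
E
```

```text
ptr [0.4806 0.0105 0.08  ] r 0.1622 th 3.137
ptrm [0.4857 0.0105 0.08  ] r 0.1571 th 3.1372
tab in [0.4754 0.0107 0.076 ] r 0.1674 th 3.1363
tab out [0.4589 0.0108 0.076 ] r 0.1839 th 3.1363
t1.2 [0.4777 0.0221 0.07  ] r 0.1656 th 3.0671
t1.2i [0.489  0.0215 0.07  ] r 0.1543 th 3.0659
t1.4 [ 0.4782 -0.0107  0.07  ] r 0.1659 th 3.2656
t1.4i [ 0.4882 -0.0095  0.07  ] r 0.1558 th 3.2654
```

>>> {"api": "jog_arm", "payload": {
  "increments": [
    {"wx":0,"wy":0,"wz":0,"x":0,"y":1,"z":0,"claw":0},
    {"wx":0,"wy":0,"wz":0,"x":0,"y":2.5,"z":0,"claw":0},
    {"wx":0,"wy":0,"wz":0,"x":0,"y":3,"z":0,"claw":0},
    {"wx":0,"wy":0,"wz":0,"x":0,"y":3,"z":-3,"claw":0},
    {"wx":0,"wy":0,"wz":0,"x":0,"y":3,"z":-7,"claw":0},
    {"wx":0,"wy":0,"wz":0,"x":0,"y":3,"z":-11,"claw":0},
    {"wx":0,"wy":0,"wz":0,"x":0,"y":3,"z":-12,"claw":0},
    {"wx":0,"wy":0,"wz":0,"x":0,"y":3,"z":-12,"claw":0},
    {"wx":0,"wy":0,"wz":0,"x":0,"y":3,"z":-12,"claw":0}
  ]
}}

```text
clock: 16.08
position: [0.5116, -0.0378, 0.1961]
tool_rot: [-3.139, 0.002, -0.009]
force: [0.2, -0.1, -0.9]
grip_width: -0.0001
```

```bash
python3 - <<'E'
from h import *
s=bot.observe(); P=s["position"];print(s["clock"],P,s["tool_rot"],s["force"])
f=grab("wrist","w15"); g=grab("side","s15")
c=cv2.resize(cv2.cvtColor(f["pixels"],cv2.COLOR_RGB2BGR)[110:260,220:390],None,fx=4,fy=4,interpolation=cv2.INTER_CUBIC); cv2.imwrite("pics/w15c.png",c[:600])
E
```

```text
16.075 [ 0.5115784  -0.03782454  0.19607594] [-3.13883669e+00  2.14034551e-03 -8.93545246e-03] [ 0.15859109 -0.09885309 -0.89819419]
```

View pics/w15c.png

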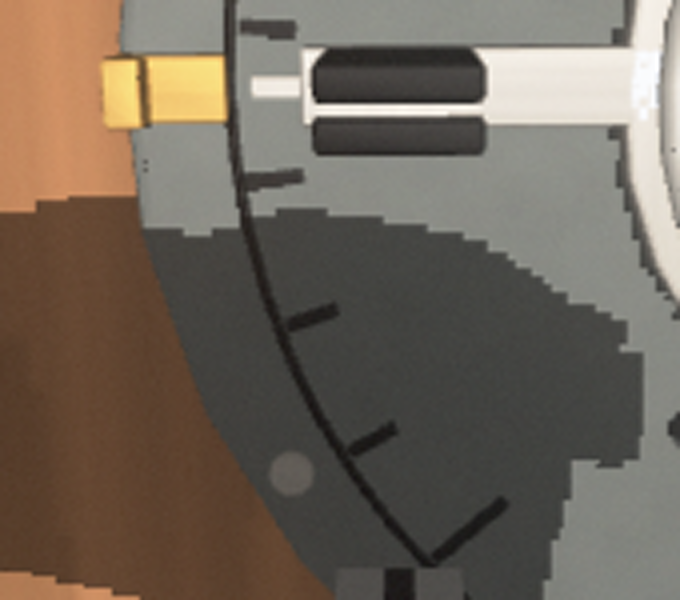

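View pics/s15.png

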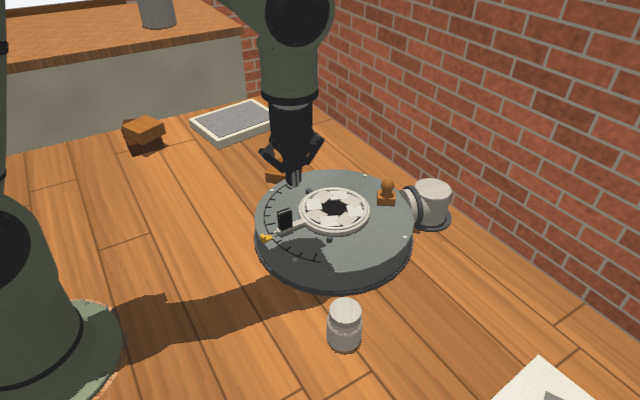

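```bash
python3 - <<'E'
from h import *
ang(load("w15"),[('ptr',251,88,.08),('ptrm',290,88.5,.08),('tab in',226,89,.076),('tab out',152,88.5,.076),('t1.2i',294,29,.07),('t1.4i',300,177,.07)],220,110,4)
s=bot.observe(); print(s["qd"].round(3),s["clock"])
E
```

```text
ptr [0.4807 0.0103 0.08  ] r 0.1621 th 3.1384
ptrm [0.4887 0.0101 0.08  ] r 0.1541 th 3.1394
tab in [0.475  0.0098 0.076 ] r 0.1678 th 3.1413
tab out [0.4597 0.0101 0.076 ] r 0.1831 th 3.1399
t1.2i [0.4891 0.0216 0.07  ] r 0.1541 th 3.0652
t1.4i [ 0.4894 -0.0094  0.07  ] r 0.1546 th 3.2664
[-0.003 -0.002  0.003 -0.004 -0.001  0.004 -0.003] 16.175
```

The pointer is within about 0.002 rad of the tab, and the robot is clear of everything. Handing in.

```bash
python3 -c "
from workcell import bot
print(bot.job_done())"
```

```text
the job is handed in; nothing more can be done
None
```

I pushed the lever to its fully open stop, then pushed it back from the other side until its pointer lined up with the brass tab. I backed the robot off clear and handed the job in at about 16 s.

- **Open stop:** The pointer reached the last scale mark. The tool force rose from about 4 N to about 17 N there, and I pushed no further.
- **Alignment:** In the last wrist picture before release, the pointer read 3.137 rad and the tab 3.136. After release they read about 3.139 and 3.140. Both are near 1.27 on the scale.
- **Tab and loose items:** The tab stayed between the same scale marks throughout. Nothing touched the blocks or the jar; in the last side picture the jar and small block look unmoved, but the gripper partly hides the print block.
- **What disagreed:** In every picture the shut fingertips sat about 29 mm higher than the reported TCP. Because of this my first push passed just above the handle, with no force felt and the lever not moved. I confirmed the offset in two views, lowered the tool and redid the push.
- **Camera agreement:** The scene and side cameras put the drum centre about 5 mm apart, so I used the mean. The scale marks in the wrist pictures then matched it to about 0.001 rad.
- **Refused call:** One move call was refused for missing keys and moved nothing.

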